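# Mark a retired dealer button in the hand pliers

### The arm

A 7-joint arm with a two-finger parallel gripper is mounted at the origin on the work surface. World frame = base frame: x ahead of the robot, y to its left, z up, the work surface at z = 0. Lengths are in m, angles in rad, forces in N, time in s.
With the tool pointing down it reaches from about 0.4 to 0.85 m from the base axis. Payload 10.4 kg.
Tool frame: the origin (TCP) lies midway between the tips of the shut fingers; the grasp point (between the pads) lies 19 mm behind it (r.grasp_offset is the distance from the TCP to the grasp point, in m); z points along the fingers, y is the line along which they close (so a half turn about z gives the same grasp; the last joint's range is limited). The gripper opens to 87 mm and grips with 3 to 60 N. Pads are 19 mm wide; open, the fingers measure 117 mm over their backs; the gripper's body (75 mm by 190 mm) begins 51 mm behind the grasp point.
Start: joints at [-1.261, 0.332, -0.065, 1.46, 0.022, 1.35, -0.088], TCP at [0.204, 0.591, 0.195] pointing down, gripper open.
Joint ranges: [-2.6, 2.6], [-0.5, 2.12], [-1.47, 1.34], [0.16, 2.42], [-1.27, 4.41], [0.06, 2.06], [-2.6, 2.6]. Speed limits (rad/s): [2.22, 2.22, 2.79, 2.79, 3.14, 3.14, 3.14].

### API

Orientations are given as a unit quaternion [x, y, z, w].
In Python, from bench import r gives the robot as it stands.
- The arm moves only by the tool drive_tool, never from a script. Its argument "moves" is a list that holds one entry, the list of rows, each a list of 7 numbers: the shift along the tool's x, y, z in m, then the turn, a rotation vector about the tool's x, y, z in rad, then the opening, from 0 (shut) to 1 (fully open). In form: [[[tx, ty, tz, ax, ay, az, jaw], ...]]. A call has 1 to 10 rows; each row shifts and turns the commanded pose from where the row before left it, along the tool's axes as they then stand; what a row does not reach is not made up. A row lasts 1/10 s, in which the tool goes at most 50 mm and 8.59 degrees, less where a joint would pass 70% of its speed; a pose out of reach is approached as far as the arm can. A call is refused whole if a number of a shift passes 0.05 or a number of a turn 0.15, either way. A call with a gripper value outside its range is refused whole. The fingers move at their own pace and stop on an object; "squeeze" is the grip in N (left out, the last holds). Time passes only in rows, so rows that do not move let the fingers close. It gives the time, the measured TCP pose, the force, the opening and the grip force at its end, in the units of the state.
- r.read_state(): the state, without advancing time (a new reading comes with each control period).
- r.camera(name): name is "side" or "top" or "wrist"; returns the picture (420x560x3 uint8, red, green, blue); there is no depth.
- r.camera_info(name): a dict with "mtx" (3x3 intrinsics, pixels), "rvec" (rotation vector, rad) and "tvec" (3), from world to camera coordinates, as OpenCV has them; the wrist camera has in their place "T_tool_cam" (4x4, takes a point from camera to tool coordinates, whose origin is the TCP and whose axes are the flange's). Camera axes: x right, y down, z forward; pixel columns grow to the right and rows downward; lengths in m; the calibration is good to about 2 mm. A picture is of the moment at which its call begins: read the wrist's pose just before it. camera_info takes no time and is no camera call.
- r.close_job(): hands the job in; it is judged then, once.
Trained networks look in the newest picture that a camera, given by its name, has taken for a name from the list of things; names that differ only in an ending like _2 or _b are one class to them, and where a whole thing is asked for, a point or a joint stands for the part that bears it (a point fixed in the world has none). Each returns a list of dicts, best first, with "conf" (0 to 1); they miss things now and then, are a little off and sometimes report something else, mostly with a low value. They report only what shows in the picture. A call takes as long as a camera call. They do not tell look-alikes from the thing itself.
- r.find_in(camera, query): "bbox" ([left, top, right, bottom] in pixels, round what is visible of it).
- r.place_of(camera, query): "at" ([column, row] in pixels: a listed point, or the origin of a listed thing).
The state is a dict: "time": time; "joint_positions": joint angles; "joint_vel": joint speeds; "joint_torque": joint torques, N m; "ee_pos": TCP position; "eef_rot": TCP orientation; "ft_force": force on the tool from outside, world axes, zero at the start; "torque": the same for the moment, N m; "width": finger opening in m; "grip_force": force on a finger pad.
Only numpy, scipy, OpenCV 4.12 (cv2) and the standard library are available. Lean on these libraries where they do the work, as an engineer would, in place of code of your own. Each camera call takes 0.05 s, during which the arm holds its last target. There are 200 camera calls.

### The job

Retire the plain round dealer button, the solid white disc without a hole: lay it flat on the round seat between the open jaws of the marking pliers and let it go. Then squeeze the two handles together past their stiff point until they snap shut and stay shut on the button, and let go.

Things in the scene. Friction and masses are not known exactly. Their poses are not given: they have to be found in the camera images.
- button_center (a point): Dealer button: solid white acrylic disc, 44 mm across, 22 mm thick, about 40 g, lying flat and loose on the counter. The point is its centre, half-way up; z is the disc's axis. Two bystanders of the same material and height are not it: a ring 44 mm across with a 24 mm hole, and a 42 mm square.
- jaw_seat (a point): Seat centre of the fixed, level steel pliers: dark 46 mm disc on their 10 mm base plate, at the plate's top. x points from the pivot (post 30 mm across, 57 tall, at x=-85 mm) along the pliers, z up; jaws close along y. Open, the flat 42 mm long jaws stand 68 mm apart, tops 32 mm above the counter; fingers fit at the seat's ends in x (30 mm free). Closing jaws push the button to the middle in y.
- squeeze_point (a point): Midpoint between the handles where they are squeezed, at x=-185 mm from jaw_seat, 30 mm above the counter, same axes. Handles: upright flat bars 9 mm thick, 16 to 44 mm above the counter, from 40 mm behind to 70 mm before this point; nothing beneath. Over their outer faces here: 59 mm open, about 29 mm shut on the button. Geared together; the pair swivels 8 deg either way, sprung back.
- handle (a joint): Angle of each handle (rad): 0 open, as at the start; grows as they close. At the squeeze point resistance rises to about 9 N on each handle near 0.055, then falls away; past 0.115 they pull themselves shut. Shut on the button it reads about 0.15, shut empty 0.17. Let go before 0.11, they spring open.
There are look-alikes about, which are no part of the job. Leave any pink or turquoise look-alike of the part that bears button_center alone.

How it is judged:
By the outcome, as a careful person would: the job done as asked, in the order asked, and still so for the second after the job is handed in, with the robot touching nothing.
It also fails if it takes over 48 s, if anything falls off the work surface, if the arm or the gripper's body presses on something with over 40 N, if the wrist force passes 120 N, or if a joint passes its speed limit or range.

## Working session

There is one attempt and no reset: what is moved stays moved. The work goes in short steps, Python scripts to look and compute and a tool call to move; the robot and the scene stay as the last step left them, time stands still between calls to the robot, and variables do not carry over. Pictures are saved under pics/ and viewed, at most 13 in all, crops included, and the job is handed in when it is done.

Besides the shell and the picture viewer there is one more tool, called after ">>>" by a JSON object that holds its "fn" and its "kwargs". drive_tool: Moves the arm, as the interface text tells. Its arguments: {"type":"object","properties":{"moves":{"type":"array"},"squeeze":{"type":"number"}},"required":["moves"]}

```bash
mkdir -p pics
cat > h.py <<'E'
import numpy as np, cv2
from scipy.spatial.transform import Rotation as R
from bench import r
def ray(cam,px,s=None):
    i=r.camera_info(cam); K=np.array(i["mtx"],float)
    d=np.linalg.inv(K)@[px[0],px[1],1.]
    if "T_tool_cam" in i:
        s=s or r.read_state(); T=np.array(i["T_tool_cam"]); Q=R.from_quat(s["eef_rot"]).as_matrix()
        return Q@T[:3,3]+np.array(s["ee_pos"]), Q@T[:3,:3]@d
    M=cv2.Rodrigues(np.array(i["rvec"],float))[0]; t=np.array(i["tvec"],float).ravel()
    return -M.T@t, M.T@d
def atz(cam,px,z,s=None):
    o,d=ray(cam,px,s); return o+d*(z-o[2])/d[2]
def snap(cam,fn):
    im=r.camera(cam); cv2.imwrite("pics/"+fn,cv2.cvtColor(im,cv2.COLOR_RGB2BGR)); return im
Z={"button_center":.011,"jaw_seat":.010,"squeeze_point":.03}
E
python3 - <<'E'
from h import *
s=r.read_state(); print(s["time"],s["ee_pos"],s["eef_rot"],s["width"])
a=snap("top","t0.png"); b=snap("side","s0.png")
cv2.imwrite("pics/both.png",cv2.cvtColor(cv2.resize(np.vstack([a,b]),None,fx=.71,fy=.71),cv2.COLOR_RGB2BGR))
for c in("top","side"):
  for q in Z:
    for d in r.place_of(c,q): print(c,q,np.round(d["at"]),round(d["conf"],2),np.round(atz(c,d["at"],Z[q]),3))
E
```

```text
0.0 [0.20405904 0.59028317 0.19395275] [ 1.65625672e-01  9.86188428e-01 -7.16832981e-04 -8.12111733e-05] 0.08739620111318311
top button_center [210. 276.] 0.87 [0.355 0.197 0.011]
top button_center [170. 240.] 0.86 [0.424 0.275 0.011]
top button_center [217. 232.] 0.81 [0.439 0.184 0.011]
top button_center [167. 299.] 0.64 [0.313 0.278 0.011]
top jaw_seat [303. 173.] 0.85 [0.552 0.014 0.01 ]
top squeeze_point [398. 169.] 0.88 [ 0.551 -0.169  0.03 ]
side button_center [263. 191.] 0.82 [0.449 0.193 0.011]
side button_center [221. 194.] 0.74 [0.348 0.19  0.011]
side button_center [207. 170.] 0.72 [0.309 0.287 0.011]
side button_center [254. 173.] 0.62 [0.428 0.266 0.011]
side jaw_seat [310. 246.] 0.55 [0.544 0.006 0.01 ]
side squeeze_point [328. 308.] 0.69 [ 0.559 -0.174  0.03 ]
```

View pics/t0.png

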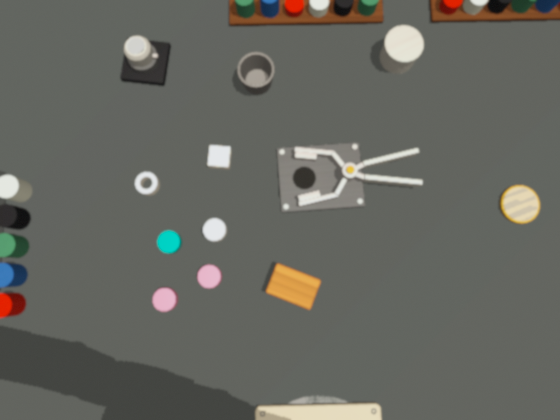

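View pics/s0.png

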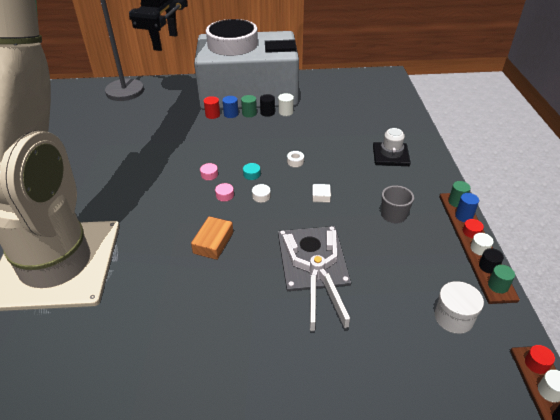

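Top view candidates for button_center: white solid disc (214,230), pink (209,276) and (164,300), turquoise (168,241), ring (146,183), square (219,156). The disc at (214,230) fits, being solid, white and round. The pliers' seat is at (304,178) and the pivot at (349,170), with the handles pointing right (world -y).

Run:
```python
from h import *
a=cv2.imread("pics/t0.png")
cv2.imwrite("pics/c0.png",cv2.resize(a[130:320,130:440],None,fx=2.5,fy=2.5,interpolation=cv2.INTER_CUBIC))
def blob(im,m,x0,y0,x1,y1):
    w=np.zeros(m.shape,bool); w[y0:y1,x0:x1]=1
    y,x=np.nonzero(m&w); return x.mean(),y.mean(),len(x)
g=a.max(2).astype(int)
b=blob(a,a.min(2)>130,195,212,232,248); s=blob(a,g<35,290,164,318,192)
h=cv2.cvtColor(a,cv2.COLOR_BGR2HSV); p=blob(a,(h[...,1]>90)&(h[...,0]<30),335,155,362,185)
B=atz("top",b,.018);S=atz("top",s,.010);P=atz("top",p,.06)
print(b,s,p,B,S,P,np.linalg.norm((S-P)[:2]),np.degrees(np.arctan2(*(S-P)[[1,0]])))
i=r.camera_info("wrist"); print(np.round(i["T_tool_cam"],3),i["mtx"]); print(r.grasp_offset)
# side check
for n,X in(("b",[B[0],B[1],.022]),("s",S),("p",P)):
    i=r.camera_info("side"); print(n,cv2.projectPoints(np.array([X],float),np.array(i["rvec"],float),np.array(i["tvec"],float),np.array(i["mtx"],float),None)[0].ravel())
```

```text
(np.float64(214.06995884773661), np.float64(229.1769547325103), 486) (np.float64(nan), np.float64(nan), 0) (np.float64(349.87179487179486), np.float64(169.12820512820514), 39) [0.44360809 0.18861026 0.018     ] [nan nan nan] [ 0.54685724 -0.07117404  0.06      ] nan nan
[[ 0.    -0.967 -0.253  0.069]
 [ 1.     0.     0.     0.   ]
 [-0.    -0.253  0.967 -0.191]
 [ 0.     0.     0.     1.   ]] [[308.02645202   0.         276.40251067]
 [  0.         308.02645202 204.76964445]
 [  0.           0.           1.        ]]
0.0187
b [260.48536798 189.02424296]
s [nan nan]
p [316.47509786 256.63219185]<stdin>:6: RuntimeWarning: Mean of empty slice.
  ret = ret.dtype.type(ret / rcount)
```

View pics/c0.png

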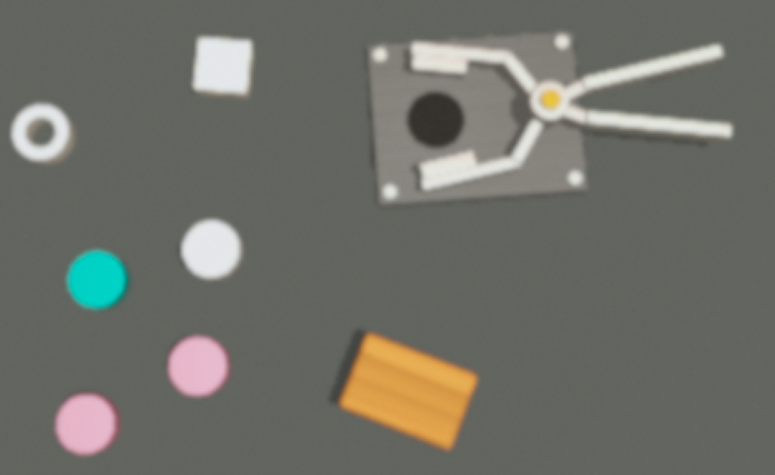

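The crop confirms it: the disc at crop (211,249) is solid white with no hole. The seat is at crop (436,119), i.e. top image (304.4,177.6).

```bash
cat >> h.py <<'E'
def plan(p=None,yaw=None):
    "yaw: world angle of tool y (mod 180). turn first, then shift in turned axes"
    s=r.read_state(); Q=R.from_quat(s["eef_rot"]); M=Q.as_matrix()
    if yaw is None: yw=np.arctan2(M[1,1],M[0,1])
    else:
        c=np.arctan2(M[1,1],M[0,1]); yw=c+(yaw-c+np.pi/2)%np.pi-np.pi/2
    y=np.array([np.cos(yw),np.sin(yw),0]); z=np.array([0,0,-1.]); T=np.c_[np.cross(y,z),y,z]
    print("turn",np.round((Q.inv()*R.from_matrix(T)).as_rotvec(),4))
    if p is not None: print("shift",np.round(T.T@(np.array(p)-s["ee_pos"]),4), "now",np.round(s["ee_pos"],4))
E
python3 - <<'E'
from h import *
S=atz("top",(304.4,177.6),.01); P=atz("top",(349.9,169.1),.06); print(S,P,np.linalg.norm((S-P)[:2]),np.degrees(np.arctan2(*(S-P)[[1,0]])))
plan([.4436,.1886,.194],np.radians(93))
i=r.camera_info("side")
for X in(S,P): print(cv2.projectPoints(np.array([X],float),np.array(i["rvec"],float),np.array(i["tvec"],float),np.array(i["mtx"],float),None)[0].ravel())
E
```

```text
[0.5429145  0.01164808 0.01      ] [ 0.54691009 -0.07122904  0.06      ] 0.08297338618725587 92.76015428444991
turn [-1.000e-04 -0.000e+00 -3.852e-01]
shift [-0.218  -0.4141  0.0007] now [0.2042 0.5907 0.1947]
[309.18846442 243.82953384]
[316.50507799 256.65167685]
```

>>> {"fn": "drive_tool", "kwargs": {"moves": [[[0, -0.02, 0, 0, 0, -0.128, 1], [0, -0.02, 0, 0, 0, -0.128, 1], [0, -0.03, 0, 0, 0, -0.128, 1], [0, -0.045, 0, 0, 0, 0, 1], [0, -0.045, 0, 0, 0, 0, 1], [-0.03, -0.04, 0, 0, 0, 0, 1], [-0.03, -0.04, 0, 0, 0, 0, 1], [-0.03, -0.04, 0, 0, 0, 0, 1], [-0.03, -0.04, 0, 0, 0, 0, 1], [-0.03, -0.03, 0.02, 0, 0, 0, 1]]], "squeeze": 20}}

```text
time: 1.4
ee_pos: [0.3578, 0.249, 0.177]
eef_rot: [-0.025, 1.0, 0.002, 0.002]
ft_force: [1.2, 0.2, -0.4]
width: 0.0868
grip_force: 0.0
```

Run:
```python
from h import *
plan([.4436,.1886,.12],np.radians(93))
```

```text
turn [ 0.0036  0.0038 -0.0025]
shift [-0.0825 -0.0648  0.057 ] now [0.3578 0.249  0.177 ]
```

>>> {"fn": "drive_tool", "kwargs": {"moves": [[[-0.03, -0.025, 0.015, 0, 0, 0, 0.75], [-0.03, -0.025, 0.015, 0, 0, 0, 0.75], [-0.015, -0.01, 0.01, 0, 0, 0, 0.75], [0, 0, 0, 0, 0, 0, 0.75], [0, 0, 0, 0, 0, 0, 0.75]]]}}

```text
time: 1.9
ee_pos: [0.4331, 0.1945, 0.1347]
eef_rot: [-0.025, 1.0, -0.0, -0.0]
ft_force: [-0.1, -0.6, -0.0]
width: 0.0663
grip_force: 0.0
```

```bash
cat > w.py <<'E'
from h import *
import sys
s=r.read_state(); a=snap("wrist",sys.argv[1])
for q in sys.argv[2:]:
    for d in r.place_of("wrist",q)[:4]: print(q,np.round(d["at"]),round(d["conf"],2),np.round(atz("wrist",d["at"],Z[q],s),4))
E
python3 w.py w1.png button_center; python3 -c "
from h import *
plan([.4436,.1886,.05],np.radians(93))"
```

```text
button_center [272. 202.] 0.94 [0.4442 0.191  0.011 ]
button_center [379.  76.] 0.78 [0.3154 0.2866 0.011 ]
turn [0.0007 0.0004 0.0004]
shift [-0.0104 -0.0073  0.0852] now [0.4329 0.1953 0.1352]
```

View pics/w1.png

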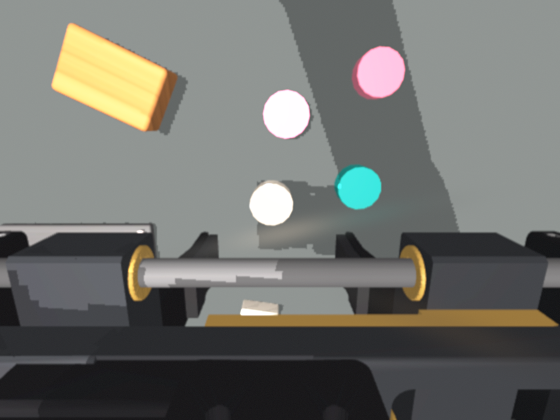

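The wrist picture shows the white disc at (271,202), which puts it at about (0.444, 0.190). Next I descend to it.

>>> {"fn": "drive_tool", "kwargs": {"moves": [[[-0.006, -0.003, 0.04, 0, 0, 0, 0.75], [-0.005, -0.002, 0.04, 0, 0, 0, 0.75], [0, 0, 0.03, 0, 0, 0, 0.75], [0, 0, 0, 0, 0, 0, 0.75], [0, 0, 0, 0, 0, 0, 0.75]]]}}

```text
time: 2.5
ee_pos: [0.4445, 0.1906, 0.0257]
eef_rot: [-0.026, 1.0, 0.0, 0.0]
ft_force: [0.8, 0.5, 1.0]
width: 0.0654
grip_force: 0.0
```

```bash
python3 -c "
from h import *
plan([.444,.190,.004],np.radians(93))"
```

```text
turn [ 0.0003  0.     -0.    ]
shift [ 0.0005 -0.0006  0.0217] now [0.4445 0.1906 0.0257]
```

>>> {"fn": "drive_tool", "kwargs": {"moves": [[[0, 0, 0.012, 0, 0, 0, 0.75], [0, 0, 0.009, 0, 0, 0, 0.75], [0, 0, 0, 0, 0, 0, 0.75], [0, 0, 0, 0, 0, 0, 0.3], [0, 0, 0, 0, 0, 0, 0.3], [0, 0, 0, 0, 0, 0, 0.3], [0, 0, 0, 0, 0, 0, 0.3], [0, 0, 0, 0, 0, 0, 0.3]]]}}

```text
time: 3.3
ee_pos: [0.4447, 0.1899, 0.0039]
eef_rot: [-0.026, 1.0, 0.0, 0.0]
ft_force: [-0.2, -0.5, -0.5]
width: 0.0333
grip_force: 0.0
```

The width of 33 mm is under the 44 mm disc and there is no grip force, so I look before moving on.

```bash
python3 w.py w2.png button_center
python3 - <<'E'
from h import *
a=snap("side","s1.png");t=snap("top","t1.png"); 
for c in("top","side"):
    for d in r.place_of(c,"button_center"): print(c,np.round(d["at"]),round(d["conf"],2),np.round(atz(c,d["at"],.011),3))
f=lambda i:cv2.resize(i,(392,392),interpolation=cv2.INTER_CUBIC)
w=cv2.imread("pics/w2.png")[...,::-1]
cv2.imwrite("pics/m1.png",np.hstack([f(w[100:380,130:410]),f(a[120:240,200:320])])[...,::-1])
s=r.read_state();print(s["width"],s["grip_force"])
E
```

```text
button_center [416. 211.] 0.97 [0.4233 0.2761 0.011 ]
button_center [279. 233.] 0.87 [0.4425 0.1916 0.011 ]
button_center [468.  11.] 0.74 [0.3125 0.2851 0.011 ]
button_center [301.  89.] 0.58 [0.3559 0.1996 0.011 ]
top [302. 175.] 0.64 [0.548 0.017 0.011]
side [262. 190.] 0.69 [0.448 0.197 0.011]
side [209. 170.] 0.6 [0.314 0.284 0.011]
side [222. 190.] 0.49 [0.349 0.204 0.011]
side [253. 170.] 0.46 [0.428 0.276 0.011]
0.026168814941305837 0.0
```

View pics/m1.png

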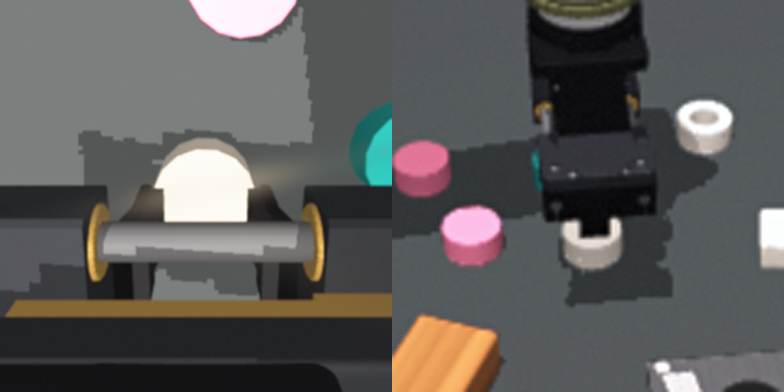

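Run:
```python
from h import *
s=r.read_state();print(s["ee_pos"],s["width"],s["ft_force"],s["torque"])
a=cv2.imread("pics/s1.png");w=cv2.imread("pics/w2.png");t=cv2.imread("pics/t1.png")
def pr(c,X):
    i=r.camera_info(c);return cv2.projectPoints(np.array([X],float),np.array(i["rvec"],float),np.array(i["tvec"],float),np.array(i["mtx"],float),None)[0].ravel()
e=np.array(s["ee_pos"])
A=cv2.resize(a[150:225,225:300],(390,390),interpolation=cv2.INTER_CUBIC)
for dy in(-.013,.013,-.035):
    u=(pr("side",e+[0,dy,0])-[225,150])*5.2; cv2.circle(A,tuple(int(v) for v in u),3,(0,0,255),1); print(dy,u)
W=cv2.resize(w[170:320,200:350],(390,390),interpolation=cv2.INTER_CUBIC)
cv2.imwrite("pics/m2.png",np.hstack([A,W]))
```

```text
[0.44459716 0.18990081 0.00373286] 0.026168814941305837 [-0.62006586  0.12031535 -0.00999222] [-0.04208915 -0.0063244  -0.02342896]
-0.013 [188.72015754 249.23567876]
0.013 [186.89574782 213.08335071]
-0.035 [190.31049932 280.74973889]
```

View pics/m2.png

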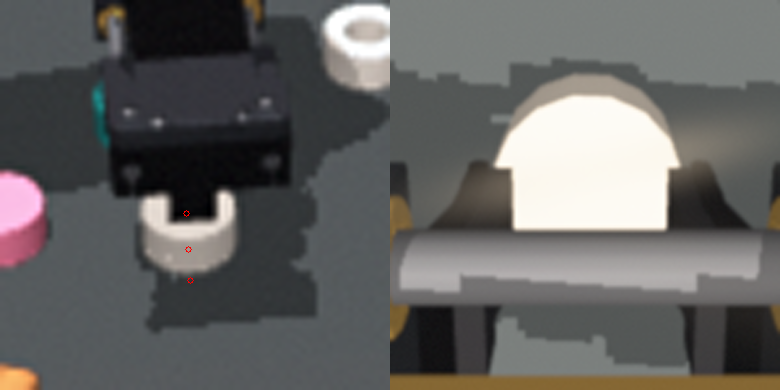

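>>> {"fn": "drive_tool", "kwargs": {"moves": [[[0, 0, -0.02, 0, 0, 0, 0.3], [0, 0, -0.03, 0, 0, 0, 0.3], [0, 0, -0.03, 0, 0, 0, 0.3], [0, 0, 0, 0, 0, 0, 0.3]]]}}

```text
time: 4.0
ee_pos: [0.4469, 0.191, 0.0874]
eef_rot: [-0.025, 1.0, 0.002, 0.003]
ft_force: [1.2, -0.6, -1.0]
width: 0.0261
grip_force: 0.0
```

```bash
python3 w.py w3.png button_center
python3 - <<'E'
from h import *
s=r.read_state();print(s["ee_pos"],s["width"],s["grip_force"],s["ft_force"])
a=snap("side","s3.png");w=cv2.imread("pics/w3.png")
for d in r.place_of("side","button_center"): print(np.round(d["at"]),round(d["conf"],2),np.round(atz("side",d["at"],.011),3))
A=cv2.resize(a[...,::-1][110:220,205:315],(390,390),interpolation=cv2.INTER_CUBIC)
W=cv2.resize(w[120:330,170:380],(390,390),interpolation=cv2.INTER_CUBIC)
cv2.imwrite("pics/m3.png",np.hstack([A,W]))
E
```

```text
button_center [291.  96.] 0.96 [0.3555 0.1988 0.011 ]
button_center [405.  46.] 0.88 [0.3136 0.2862 0.011 ]
button_center [275. 200.] 0.67 [0.4437 0.1901 0.011 ]
button_center [370. 181.] 0.63 [0.4222 0.2733 0.011 ]
[0.44489114 0.19013625 0.08408542] 0.025921089746105817 0.0 [-0.1750872   0.11684063  0.03609256]
[225. 194.] 0.84 [0.357 0.188 0.011]
[254. 173.] 0.67 [0.43  0.264 0.011]
[208. 171.] 0.61 [0.313 0.284 0.011]
[260. 192.] 0.58 [0.442 0.19  0.011]
```

View pics/m3.png

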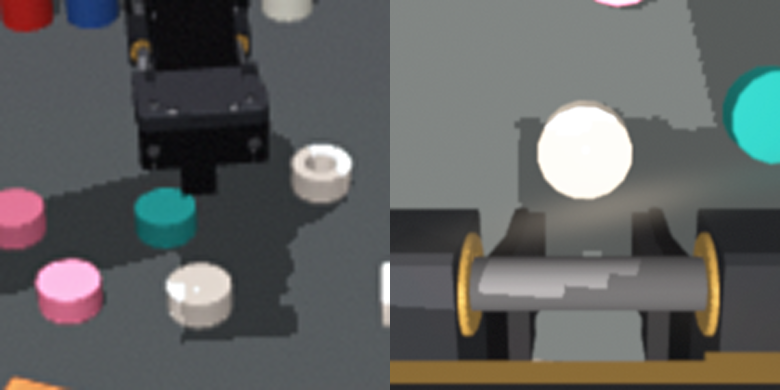

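Run:
```python
from h import *
for px in((260.8,163.6),):
  for y in(.19,.177,.165):
    o,d=ray("side",px); print(y,o+d*(y-o[1])/d[1])
s=r.read_state(); print(s)
```

```text
0.19 [0.44678202 0.19       0.09704108]
0.177 [0.44667115 0.177      0.10684192]
0.165 [0.44656881 0.165      0.11588885]
{'time': 4.2, 'joint_positions': array([-0.79437194,  0.1155969 ,  0.3154674 ,  1.97802179, -0.04111871,
        1.05534851,  1.16149824]), 'joint_vel': array([-0.00110492,  0.00727733, -0.00134636,  0.0034701 ,  0.00014375,
        0.00314857, -0.00062855]), 'joint_torque': array([ 1.18367578e-02, -4.10947573e+01,  1.67219382e+00, -3.52922416e+01,
        2.23490736e-02,  7.78153120e-02, -1.55375525e-03]), 'ee_pos': array([0.44401474, 0.18958776, 0.08284789]), 'eef_rot': array([-2.56225172e-02,  9.99671460e-01, -3.06160748e-04, -6.03575771e-04]), 'ft_force': array([-0.346851  , -0.51627018, -0.45787481]), 'torque': array([ 0.06283205, -0.03344024,  0.05697318]), 'grip_force': 0.0, 'width': 0.026097975832701823}
```

The side view places the fingertips about 27 mm above the reported TCP, and the wrist view of the finger gap gives about 29 mm. That explains the miss: the tips closed above the disc, which hasn't moved. I'll reopen and go lower in small steps, watching the force.

>>> {"fn": "drive_tool", "kwargs": {"moves": [[[0, 0, 0, 0, 0, 0, 0.75], [0, 0, 0, 0, 0, 0, 0.75], [0, 0, 0, 0, 0, 0, 0.75], [0, 0, 0.03, 0, 0, 0, 0.75], [0, 0, 0.03, 0, 0, 0, 0.75], [0, 0, 0.02, 0, 0, 0, 0.75], [0, 0, 0.006, 0, 0, 0, 0.75], [0, 0, 0.006, 0, 0, 0, 0.75], [0, 0, 0, 0, 0, 0, 0.75]]]}}

```text
time: 5.1
ee_pos: [0.4448, 0.1899, -0.0082]
eef_rot: [-0.026, 1.0, 0.0, 0.0]
ft_force: [0.1, -0.3, 0.2]
width: 0.0648
grip_force: 0.0
```

>>> {"fn": "drive_tool", "kwargs": {"moves": [[[0, 0, 0.003, 0, 0, 0, 0.75], [0, 0, 0.003, 0, 0, 0, 0.75], [0, 0, 0, 0, 0, 0, 0.75]]]}}

```text
time: 5.4
ee_pos: [0.4446, 0.19, -0.0142]
eef_rot: [-0.026, 1.0, 0.0, 0.0]
ft_force: [-0.4, 0.5, -0.1]
width: 0.0653
grip_force: 0.0
```

>>> {"fn": "drive_tool", "kwargs": {"moves": [[[0, 0, 0.002, 0, 0, 0, 0.75], [0, 0, 0.002, 0, 0, 0, 0.75], [0, 0, 0, 0, 0, 0, 0.75]]]}}

```text
time: 5.7
ee_pos: [0.4444, 0.1898, -0.0185]
eef_rot: [-0.026, 1.0, -0.0, -0.0]
ft_force: [-0.3, 0.6, -0.2]
width: 0.0655
grip_force: 0.0
```

>>> {"fn": "drive_tool", "kwargs": {"moves": [[[0, 0, 0.002, 0, 0, 0, 0.75], [0, 0, 0.001, 0, 0, 0, 0.75], [0, 0, 0, 0, 0, 0, 0.75]]]}}

```text
time: 6.0
ee_pos: [0.4445, 0.1898, -0.0214]
eef_rot: [-0.026, 1.0, -0.0, -0.0]
ft_force: [-0.7, 0.3, 0.2]
width: 0.0656
grip_force: 0.0
```

>>> {"fn": "drive_tool", "kwargs": {"moves": [[[0, 0, 0, 0, 0, 0, 0.4], [0, 0, 0, 0, 0, 0, 0.4], [0, 0, 0, 0, 0, 0, 0.4], [0, 0, 0, 0, 0, 0, 0.4]]]}}

```text
time: 6.4
ee_pos: [0.4446, 0.1899, -0.0212]
eef_rot: [-0.026, 1.0, 0.0, 0.0]
ft_force: [0.3, -0.6, 0.7]
width: 0.043
grip_force: 20.0
```

The button is gripped at 43 mm with 20 N. I lift it and go above the seat.

```bash
python3 -c "
from h import *
plan([.543,.0116,.08],np.radians(92.8))"
```

```text
turn [0.0001 0.0001 0.0024]
shift [-0.0895 -0.1829 -0.1012] now [ 0.4446  0.1899 -0.0212]
```

>>> {"fn": "drive_tool", "kwargs": {"moves": [[[0, 0, -0.02, 0, 0, 0, 0.4], [0, 0, -0.03, 0, 0, 0, 0.4], [0, -0.01, -0.03, 0, 0, 0, 0.4], [-0.015, -0.03, -0.02, 0, 0, 0, 0.4], [-0.02, -0.035, 0, 0, 0, 0, 0.4], [-0.02, -0.035, 0, 0, 0, 0, 0.4], [-0.02, -0.035, 0, 0, 0, 0, 0.4], [-0.015, -0.03, 0, 0, 0, 0, 0.4], [0, -0.008, 0, 0, 0, 0, 0.4], [0, 0, 0, 0, 0, 0, 0.4]]]}}

```text
time: 7.4
ee_pos: [0.5436, 0.0102, 0.0785]
eef_rot: [-0.024, 1.0, -0.0, -0.0]
ft_force: [-0.1, 1.0, -0.7]
width: 0.0433
grip_force: 20.0
```

```bash
python3 w.py w4.png jaw_seat
python3 - <<'E'
from h import *
s=r.read_state(); i=r.camera_info("wrist");K=np.array(i["mtx"]);T=np.array(i["T_tool_cam"])
w=cv2.imread("pics/w4.png")
def pj(X):
    Q=R.from_quat(s["eef_rot"]).as_matrix(); t=Q.T@(np.array(X)-s["ee_pos"]); c=T[:3,:3].T@(t-T[:3,3]); u=K@c; return u[:2]/u[2]
S=np.array([.5429,.0116,.01]);a=np.radians(92.8);x=np.array([np.cos(a),np.sin(a),0])
for X in(S,S-.085*x+[0,0,.047],S-.185*x+[0,0,.02]):
    u=pj(X);print(u);cv2.circle(w,tuple(int(v) for v in u),4,(0,0,255),1)
cv2.imwrite("pics/w4b.png",w); plan([.5429,.0116,.08],a)
E
```

```text
jaw_seat [281. 202.] 0.98 [0.5401 0.0146 0.01  ]
[274.37743152 205.32701084]
[156.51207861 221.49042748]
[ 45.13878368 210.8960173 ]
turn [ 0.0007 -0.0007  0.0033]
shift [ 0.0005 -0.0014 -0.0015] now [0.5433 0.013  0.0785]
```

View pics/w4b.png

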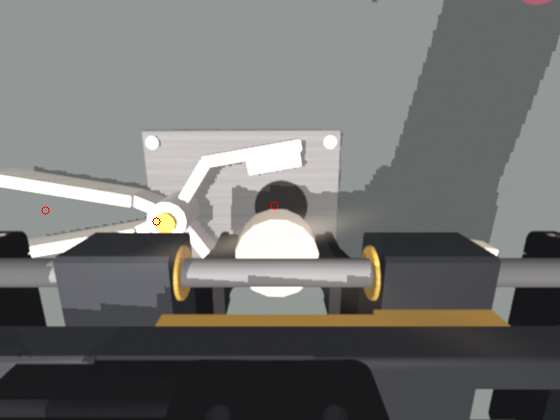

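The wrist picture shows the held button centred at column 277, the dark seat at (281,205) and the pivot at (166,222). Both the seat and the pivot say to shift +4 mm in tool y; x is fine.

>>> {"fn": "drive_tool", "kwargs": {"moves": [[[0, 0.004, 0.02, 0, 0, 0, 0.4], [0, 0, 0.03, 0, 0, 0, 0.4], [0, 0, 0.02, 0, 0, 0, 0.4], [0, 0, 0.01, 0, 0, 0, 0.4], [0, 0, 0.005, 0, 0, 0, 0.4], [0, 0, 0, 0, 0, 0, 0.4], [0, 0, 0, 0, 0, 0, 0.4]]]}}

```text
time: 8.2
ee_pos: [0.5443, 0.0161, -0.0053]
eef_rot: [-0.026, 1.0, 0.0, 0.001]
ft_force: [-0.4, -0.2, -0.2]
width: 0.0436
grip_force: 20.0
```

```bash
python3 w.py w5.png jaw_seat; python3 -c "
from h import *
plan([.5429,.0155,-.0105],np.radians(92.8)); s=r.read_state(); print(s['ft_force'],s['width'])"
```

```text
turn [0.0004 0.0015 0.0024]
shift [ 0.0015 -0.0003  0.0052] now [ 0.5444  0.0159 -0.0053]
[ 0.25669636  0.26526119 -0.26471843] 0.042904755957910906
```

View pics/w5.png

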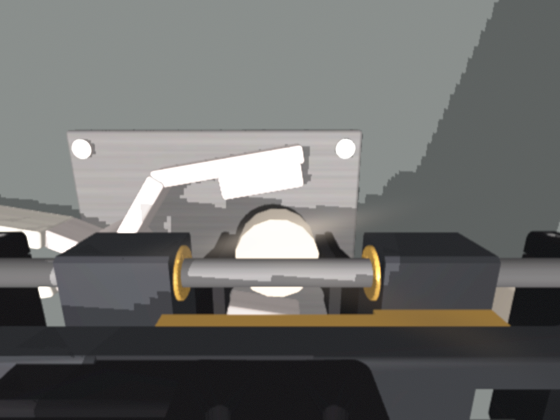

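The wrist view shows the button's edge just inside the dark seat rim, symmetric about column 277. I lower the last 5 mm, release and rise.

>>> {"fn": "drive_tool", "kwargs": {"moves": [[[0.001, 0, 0.003, 0, 0, 0, 0.4], [0, 0, 0.0025, 0, 0, 0, 0.4], [0, 0, 0, 0, 0, 0, 0.4]]]}}

```text
time: 8.6
ee_pos: [0.5429, 0.0157, -0.0115]
eef_rot: [-0.026, 1.0, 0.0, 0.0]
ft_force: [-2.2, -0.5, 3.8]
width: 0.0432
grip_force: 20.0
```

>>> {"fn": "drive_tool", "kwargs": {"moves": [[[0, 0, 0, 0, 0, 0, 0.65], [0, 0, 0, 0, 0, 0, 0.65], [0, 0, 0, 0, 0, 0, 0.65], [0, 0, -0.02, 0, 0, 0, 0.65], [0, 0, -0.03, 0, 0, 0, 0.65], [0, 0, -0.04, 0, 0, 0, 0.65], [0, 0, -0.03, 0, 0, 0, 0.8], [0, 0, 0, 0, 0, 0, 0.8], [0, 0, 0, 0, 0, 0, 0.8]]]}}

```text
time: 9.5
ee_pos: [0.5429, 0.0158, 0.1085]
eef_rot: [-0.026, 1.0, 0.0, 0.001]
ft_force: [0.2, -0.0, -0.6]
width: 0.068
grip_force: 0.0
```

```bash
python3 w.py w6.png jaw_seat button_center
python3 - <<'E'
from h import *
s=r.read_state(); i=r.camera_info("wrist");K=np.array(i["mtx"]);T=np.array(i["T_tool_cam"])
w=cv2.imread("pics/w6.png")
def pj(X):
    Q=R.from_quat(s["eef_rot"]).as_matrix(); t=Q.T@(np.array(X)-s["ee_pos"]); c=T[:3,:3].T@(t-T[:3,3]); u=K@c; return u[:2]/u[2]
S=np.array([.5434,.0157,.01]);a=np.radians(92.8);x=np.array([np.cos(a),np.sin(a),0])
for X in(S,S-.085*x+[0,0,.047],S-.185*x+[0,0,.034]):
    u=pj(X);print(u);cv2.circle(w,tuple(int(v) for v in u),4,(0,0,255),1)
cv2.imwrite("pics/w6b.png",w); q=S-.185*x; print(q); plan([q[0],q[1],.11],a+np.pi/2); plan([q[0],q[1],.11],a)
print(s["joint_positions"])
E
```

```text
button_center [280. 198.] 0.61 [0.5426 0.0193 0.011 ]
[276.07145854 200.03393419]
[171.68435988 213.40338599]
[ 59.75232627 208.86645141]
[ 0.55243721 -0.16907914  0.01      ]
turn [ 1.4000e-03 -1.9000e-03 -1.5684e+00]
shift [ 0.185  -0.0016 -0.0031] now [0.5418 0.0156 0.1069]
turn [-0.0003 -0.0021  0.0024]
shift [-0.0016 -0.185  -0.0031] now [0.5418 0.0156 0.1069]
[-0.53377309  0.22918173  0.4798642   1.8143514  -0.11603899  1.12792377
  1.60751922]
```

View pics/w6b.png

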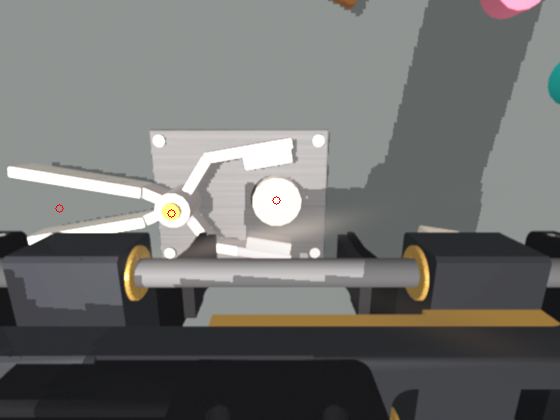

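The white disc lies flat on the seat at (277,200), open-jawed. The handles straddle the predicted squeeze point at (60,209). Joint 7 only has room for a turn of +1.57 about tool z.

>>> {"fn": "drive_tool", "kwargs": {"moves": [[[0, 0, 0, 0, 0, 0.149, 1], [0, 0, 0, 0, 0, 0.149, 1], [0, 0, 0, 0, 0, 0.149, 1], [0, 0, 0, 0, 0, 0.149, 1], [0, 0, 0, 0, 0, 0.149, 1], [0, 0, 0, 0, 0, 0.149, 1], [0, 0, 0, 0, 0, 0.149, 1], [0, 0, 0, 0, 0, 0.149, 1], [0, 0, 0, 0, 0, 0.149, 1], [0, 0, 0, 0, 0, 0.149, 1]]]}}

```text
time: 10.65
ee_pos: [0.542, 0.0155, 0.1071]
eef_rot: [0.661, 0.75, -0.001, -0.0]
ft_force: [-0.1, -0.0, 0.4]
width: 0.0873
grip_force: 0.0
```

>>> {"fn": "drive_tool", "kwargs": {"moves": [[[0, 0, 0, 0, 0, 0.083, 1], [-0.035, 0, 0, 0, 0, 0, 1], [-0.04, 0, 0, 0, 0, 0, 1], [-0.04, 0, 0, 0, 0, 0, 1], [-0.035, 0, 0, 0, 0, 0, 1], [-0.025, 0, 0, 0, 0, 0, 1], [-0.01, 0, 0, 0, 0, 0, 1], [0, 0, 0, 0, 0, 0, 1], [0, 0, 0, 0, 0, 0, 1]]]}}

```text
time: 11.55
ee_pos: [0.5517, -0.1675, 0.1076]
eef_rot: [0.689, 0.725, -0.0, -0.001]
ft_force: [0.5, 0.2, -0.0]
width: 0.0872
grip_force: 0.0
```

```bash
python3 w.py w7.png jaw_seat squeeze_point button_center
python3 - <<'E'
from h import *
plan([.5524,-.1691,-.012],np.radians(2.8))
a=snap("side","s7.png");w=cv2.imread("pics/w7.png")
A=cv2.resize(a[...,::-1][130:340,220:430],(390,390),interpolation=cv2.INTER_CUBIC)
cv2.imwrite("pics/m7.png",np.hstack([A,cv2.resize(w[:300,130:430],(390,390))]))
E
```

```text
turn [-0.0001 -0.0007  0.0022]
shift [-0.0016  0.0003  0.1201] now [ 0.552  -0.1676  0.1081]
```

View pics/m7.png

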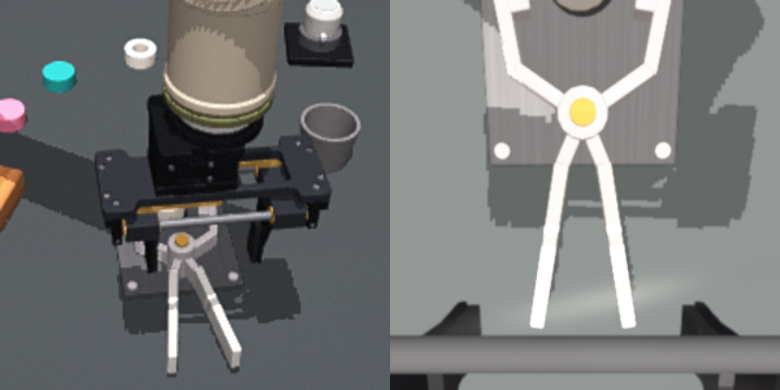

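The wrist view has the pivot and both handles symmetric about the tool's centre column (277). The handle ends compute to tool x = -39 mm, against -40 expected. I descend and squeeze.

>>> {"fn": "drive_tool", "kwargs": {"moves": [[[-0.001, 0, 0.03, 0, 0, 0, 1], [0, 0, 0.03, 0, 0, 0, 1], [0, 0, 0.025, 0, 0, 0, 1], [0, 0, 0.02, 0, 0, 0, 1], [0, 0, 0.01, 0, 0, 0, 1], [0, 0, 0.004, 0, 0, 0, 1], [0, 0, 0, 0, 0, 0, 1]]]}}

```text
time: 12.5
ee_pos: [0.552, -0.17, -0.0105]
eef_rot: [0.689, 0.724, 0.0, 0.0]
ft_force: [0.7, 0.1, -0.1]
width: 0.0869
grip_force: 0.0
```

>>> {"fn": "drive_tool", "kwargs": {"moves": [[[0, 0, 0, 0, 0, 0, 0.7], [0, 0, 0, 0, 0, 0, 0.6], [0, 0, 0, 0, 0, 0, 0.5], [0, 0, 0, 0, 0, 0, 0.4], [0, 0, 0, 0, 0, 0, 0.3], [0, 0, 0, 0, 0, 0, 0.25], [0, 0, 0, 0, 0, 0, 0.25], [0, 0, 0, 0, 0, 0, 0.25], [0, 0, 0, 0, 0, 0, 0.25]]], "squeeze": 30}}

```text
time: 13.4
ee_pos: [0.5519, -0.1703, -0.0107]
eef_rot: [0.69, 0.724, 0.0, 0.0]
ft_force: [0.3, -2.9, 0.4]
width: 0.0277
grip_force: 30.0
```

>>> {"fn": "drive_tool", "kwargs": {"moves": [[[0, 0, 0, 0, 0, 0, 0.25], [0, 0, 0, 0, 0, 0, 0.5], [0, 0, 0, 0, 0, 0, 0.8], [0, 0, 0, 0, 0, 0, 1], [0, 0, 0, 0, 0, 0, 1], [0, 0, 0, 0, 0, 0, 1]]]}}

```text
time: 14.0
ee_pos: [0.5518, -0.1699, -0.0108]
eef_rot: [0.689, 0.724, 0.0, -0.0]
ft_force: [-0.2, 0.7, 0.2]
width: 0.0595
grip_force: 0.0
```

>>> {"fn": "drive_tool", "kwargs": {"moves": [[[0, 0, -0.02, 0, 0, 0, 1], [0, 0, -0.03, 0, 0, 0, 1], [0, 0, -0.04, 0, 0, 0, 1], [0, 0, -0.04, 0, 0, 0, 1], [0, 0, -0.04, 0, 0, 0, 1], [0, 0, -0.03, 0, 0, 0, 1], [0, 0, 0, 0, 0, 0, 1]]]}}

```text
time: 14.7
ee_pos: [0.5537, -0.1709, 0.1935]
eef_rot: [0.69, 0.724, 0.002, 0.002]
ft_force: [0.2, 0.1, -1.7]
width: 0.0873
grip_force: 0.0
```

Run:
```python
from h import *
w=snap("wrist","w8.png"); cv2.imwrite("pics/m8.png",w[...,::-1][:320])
```

```text
(no output)
```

View pics/m8.png

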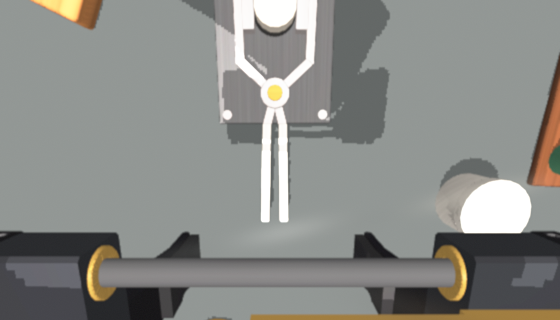

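The handles are shut and nearly parallel at (265–284, 215), and they stayed shut after release. The jaws hold the white button at (275,10), and the robot is clear, so I hand in.

```bash
python3 -c "
from bench import r
print(r.close_job())"
```

```text
the job is handed in; nothing more can be done
None
```

The plain white button lies flat on the seat, the pliers snapped shut on it and stayed shut after I let go; I handed the job in at about 15 s, with the arm clear (no verdict was returned).

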